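# Tip conveyor rollers into their grooved rack

## Task

Take the scoop that holds the two blue rollers by its black handle bar and tip it over the ramp at the high end of the green grooved rack, so that the rollers roll down and each settles in a groove of its own. Then stand the empty scoop upright on the table again and let go.

Things in the scene. Friction and masses are not known exactly. Their poses are not given: they have to be found in the camera images.
- scoop_handle (a point): Sizes in mm. Black handle bar (18 thick in x, 22 tall, 111 long in y) of the scoop with the blue rollers, not of the like one with black rollers. Point: bar centre, 80 above the feet; rollers 47 below. +x to the closed back (wall 43 away), mouth edge 48 to -x, 58 lower; width 117. Floor falls 10 degrees to the back: held level the rollers stay in; tip 30 to 40 to pour. 160 g.
- roller_1_mid (a point): One blue plastic roller, 20 mm in diameter, 80 mm long, with an 8 mm steel pin standing out 10 mm at each end; 50 g. This point is its centre, y its axis. It starts lying across the scoop, parallel to the handle bar, against the back wall.
- roller_2_mid (a point): The other blue roller, 20 mm in diameter, 80 mm long, with an 8 mm steel pin standing out 10 mm at each end; 50 g. This point is its centre, y its axis. It starts lying across the scoop, parallel to the handle bar, beside roller 1, nearer the mouth.
- rack: Green and aluminium rack, fixed. Origin on the table, z up, +x to the high end, y along grooves. Channel y -70 to 70; side plates 20 above its floor, 148 over all. Smooth ramp from (x, z) = (79, 65) down to (13, 41), then 4 V grooves, end wall at x -89, 58 high. Seated roller centres (x, z): (-77, 27), (-52, 32), (-26, 38), (-1, 43). Rollers run on to the lowest free groove. In mm.

How it is judged (in metres and radians):
On the way, in this order (a step that is already met when the one before it is completed fails the run):
1. the scoop is tipped over the rack (angle between scoop_handle's own z axis and vertical above 0.19 rad and height (world z) of scoop_handle above 0.1 m and horizontal distance between scoop_handle and rack below 0.2 m), for 0.1 s.
2. each blue roller lies in a groove of the rack (((x of roller_1_mid in the frame of rack between -0.0833 and -0.0713 m and z of roller_1_mid in the frame of rack between 0.0207 and 0.0317 m) or (x of roller_1_mid in the frame of rack between -0.0578 and -0.0458 m and z of roller_1_mid in the frame of rack between 0.0261 and 0.0371 m) or (x of roller_1_mid in the frame of rack between -0.0324 and -0.0204 m and z of roller_1_mid in the frame of rack between 0.0315 and 0.0425 m) or (x of roller_1_mid in the frame of rack between -0.007 and 0.005 m and z of roller_1_mid in the frame of rack between 0.0369 and 0.0479 m)) and y of roller_1_mid in the frame of rack between -0.03 and 0.03 m and angle between the y axis of each of roller_1_mid, roller_2_mid and the y axis of rack, either way round below 0.17 rad and ((x of roller_2_mid in the frame of rack between -0.0833 and -0.0713 m and z of roller_2_mid in the frame of rack between 0.0207 and 0.0317 m) or (x of roller_2_mid in the frame of rack between -0.0578 and -0.0458 m and z of roller_2_mid in the frame of rack between 0.0261 and 0.0371 m) or (x of roller_2_mid in the frame of rack between -0.0324 and -0.0204 m and z of roller_2_mid in the frame of rack between 0.0315 and 0.0425 m) or (x of roller_2_mid in the frame of rack between -0.007 and 0.005 m and z of roller_2_mid in the frame of rack between 0.0369 and 0.0479 m)) and y of roller_2_mid in the frame of rack between -0.03 and 0.03 m), for 0.2 s.
At the end, for the whole second after the job is handed in: Each blue roller rests in a groove of its own (within 6 mm of its line, 5 mm of seated height, 30 mm of mid-channel, 10 degrees of parallel); the scoop stands at rest on the table, upright within 10 degrees (handle bar 70 to 90 mm up), released (all of step 2 and angle between scoop_handle's own z axis and vertical below 0.17 rad and height (world z) of scoop_handle between 0.07 and 0.09 m and linear speed of each of roller_1, roller_2, scoop below 0.02 m/s); the robot touches nothing.
It also fails if it takes over 51 s, if anything falls off the work surface, if the arm or the gripper's body presses on something with over 40 N, if the wrist force passes 120 N, or if a joint passes its speed limit or range.

## Robot

A 6-joint arm with a two-finger parallel gripper is mounted at the origin on the work surface; the furniture and walls round the work are solid. World frame = base frame: x ahead of the robot, y to its left, z up, the work surface at z = 0. Lengths are in mm, angles in rad, forces in N, time in s.
With the tool pointing down it reaches from about 300 to 775 mm from the base axis. Payload 14.6 kg.
Tool frame: the origin (TCP) lies on the centre line of the jaws, within the pads' length; the fingertips stand manip.nose_length ahead of it and the grasp point (between the pads) lies 3 mm ahead of it (manip.nose_length is the distance from the TCP to the fingertips, in mm); z points along the fingers, y is the line along which they close (so a half turn about z gives the same grasp; the last joint's range is limited). The gripper opens to 85 mm and grips with 20 to 120 N. Pads are 22 mm wide; open, the fingers measure 114 mm over their backs; the gripper's body (76 mm by 85 mm) begins 54 mm behind the grasp point. The pads swing forward as they close: fully open they stand 13 mm farther back than shut.
Start: joints at [1.193, 0.3, 1.521, -0, 1.321, -0.067], TCP at [168.199, 523.64, 253.281] pointing down, gripper open.
Joint ranges: [-3.03, 3.03], [-0.79, 2.21], [0.23, 2.52], [-1.04, 4.18], [0, 3.07], [-2.55, 2.55]. Speed limits (rad/s): [2.22, 2.22, 2.57, 3.14, 3.14, 3.14].

## Interface

Orientations are given as a unit quaternion [w, x, y, z].
In Python, from workcell import manip, get_image gives the robot as it stands.
- The arm moves only by the tool play_rows, never from a script. Its argument "deltas" is a list of rows, each a list of 7 numbers: the shift along the tool's x, y, z in mm, then the turn, a rotation vector about the tool's x, y, z in degrees, then the gripper's target within -1 to 1 (fully open at 1, half-way at 0, shut at -1). A call has 1 to 8 rows; each row shifts and turns the commanded pose from where the row before left it, along the tool's axes as they then stand; what a row does not reach is not made up. A row lasts 1/8 s, in which the tool goes at most 62.5 mm and 10.7 degrees, less where a joint would pass 70% of its speed; a pose out of reach is approached as far as the arm can. A call with a gripper value outside its range is refused whole. The fingers move at their own pace and stop on an object; the grip force is fixed at half the most. Time passes only in rows, so rows that do not move let the fingers close. It gives the time, the measured TCP pose, the force, the opening and the grip force at its end, in the units of the state.
- manip.observe(): the state, without advancing time (a new reading comes with each control period).
- get_image(name): name is "scene" or "top" or "wrist"; returns a dict with "image" (400x640x3 uint8, red, green, blue), "fx", "fy", "cx", "cy" (pixels), "R" (3x3) and "t" (3): a world point X has camera coordinates R X + t. Camera axes: x right, y down, z forward; pixel columns grow to the right and rows downward; lengths in mm; the calibration is good to about 2 mm. A picture is of the moment at which its call begins. There is no depth.
- manip.hand_in(): hands the job in; it is judged then, once.
The state is a dict: "time_s": time; "joints": joint angles; "joint_vel": joint speeds; "tau": joint torques, N m; "tcp_pos": TCP position; "tool_rot": TCP orientation; "ft_force": force on the tool from outside, world axes, zero at the start; "torque": the same for the moment, N m; "finger_gap": finger opening in mm; "grasp_force": force on a finger pad.
Only numpy, scipy, OpenCV 4.12 (cv2) and the standard library are available. Lean on these libraries where they do the work, as an engineer would, in place of code of your own. Each camera call takes 0.05 s, during which the arm holds its last target. There are 200 camera calls.

## Working session

There is one attempt and no reset: what is moved stays moved. The work goes in short steps, Python scripts to look and compute and a tool call to move; the robot and the scene stay as the last step left them, time stands still between calls to the robot, and variables do not carry over. Pictures are saved under pics/ and viewed, at most 10 in all, crops included, and the job is handed in when it is done.

Besides the shell and the picture viewer there is one more tool, called after ">>>" as a command line: name --pt "numbers of a row" for each row, then --argument value for the rest. play_rows: Moves the arm, as the interface text tells. Its arguments: {"type":"object","properties":{"deltas":{"type":"array"}},"required":["deltas"]}

```bash
mkdir -p pics; python3 - <<'E'
from workcell import manip,get_image
import cv2,numpy as np
for n in ("top","scene"):
    d=get_image(n);cv2.imwrite(f"pics/{n}0.png",d["image"][:,:,::-1])
    print(n,d["fx"],d["fy"],d["cx"],d["cy"],np.round(d["R"],4).tolist(),np.round(d["t"],1).tolist())
print(manip.observe(),manip.nose_length)
E
```

```text
top 404.1686091832773 404.1686091832773 322.26708236552497 196.24392899325724 [[0.0077, -0.9999, 0.0152], [-0.9855, -0.0102, -0.1692], [0.1693, -0.0137, -0.9855]] [199.9, 476.9, 866.3]
scene 403.44468020528177 403.44468020528177 320.85318124011934 191.27529186378686 [[0.917, -0.3986, -0.0122], [-0.2376, -0.5215, -0.8195], [0.3203, 0.7544, -0.5729]] [-342.5, 275.9, 562.2]
{'time_s': 0.1, 'joints': array([ 1.19342221e+00,  3.00417873e-01,  1.52150538e+00,  2.54636759e-05,
        1.32069018e+00, -6.66006941e-02]), 'joint_vel': array([-0.00054735, -0.00050757, -0.00227536, -0.00053596,  0.00011075,
        0.00057453]), 'tau': array([ 1.66785805e-03, -5.44382679e+01, -3.62362397e+01, -8.50582069e-05,
        3.16174228e-03, -1.90541471e-05]), 'tcp_pos': array([168.11921182, 523.48768378, 252.7825205 ]), 'tool_rot': array([-1.24403302e-04,  1.54765263e-01,  9.87951139e-01, -4.95150222e-04]), 'ft_force': array([-0.64153278,  0.42602567, -1.18061868]), 'torque': array([-0.02037099,  0.01562953, -0.00137793]), 'grasp_force': 0.0, 'finger_gap': 85.31371933313258} 22.0
```

View pics/top0.png

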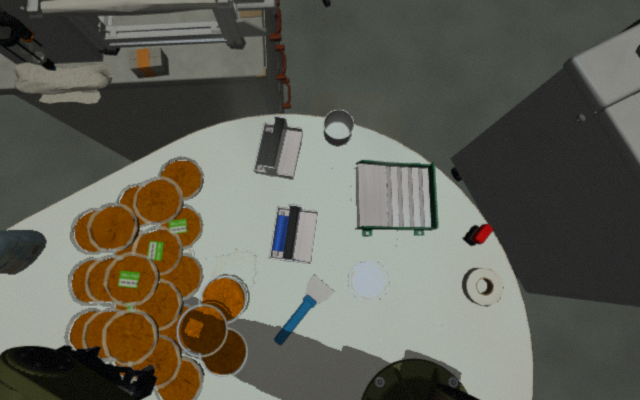

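View pics/scene0.png

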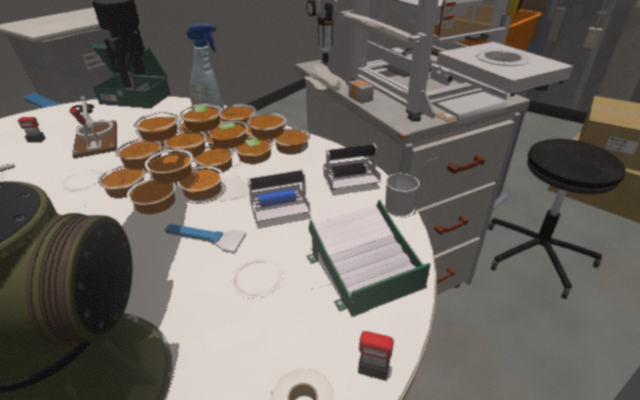

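```bash
python3 - <<'E'
import cv2
a=cv2.imread("pics/top0.png")
c=a[145:275,260:450];cv2.imwrite("pics/c1.png",cv2.resize(c,None,fx=4,fy=4,interpolation=cv2.INTER_CUBIC))
E
```

```text
(no output)
```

View pics/c1.png

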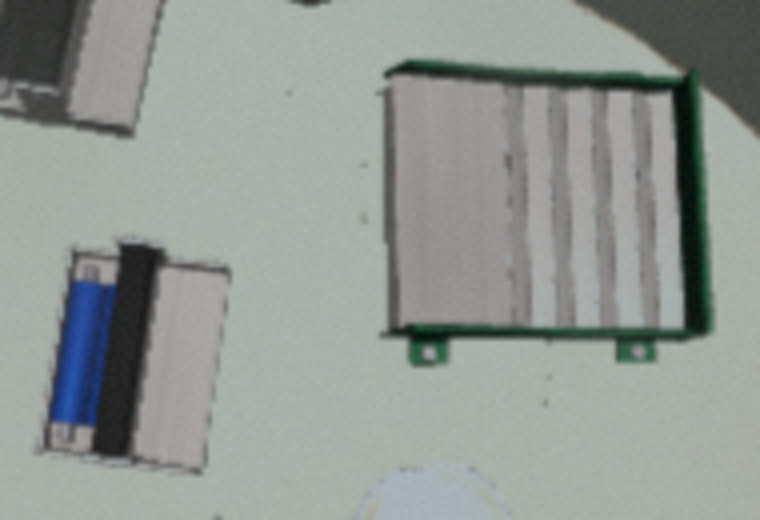

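```bash
cat > h.py <<'E'
import numpy as np,cv2
from scipy.optimize import least_squares
from workcell import manip,get_image
def proj(d,X):
    c=np.asarray(X,float)@np.array(d["R"]).T+d["t"]; return np.c_[d["fx"]*c[:,0]/c[:,2]+d["cx"],d["fy"]*c[:,1]/c[:,2]+d["cy"]]
def onz(d,uv,z):
    R=np.array(d["R"]);C=-R.T@d["t"];r=R.T@[(uv[0]-d["cx"])/d["fx"],(uv[1]-d["cy"])/d["fy"],1];return C+r*(z-C[2])/r[2]
def place(p,X,z0=0):
    c,s=np.cos(p[2]),np.sin(p[2]);X=np.asarray(X,float);return X@np.array([[c,s,0],[-s,c,0],[0,0,1]])+[p[0],p[1],z0]
def fit(d,X,uv,p0):
    r=least_squares(lambda p:(proj(d,place(p,X))-uv).ravel(),p0,x_scale=[10,10,.1]);return r.x,r.fun
E
python3 - <<'E'
from h import *
d=get_image("top");o=np.array([260,145])
print("C",-np.array(d["R"]).T@d["t"])
X=[(79,-70,65),(79,70,65),(-91,-74,58),(-91,74,58)]
uv=np.array([(393,76),(397,328),(695,72),(712,332)])/4+o
p,f=fit(d,X,uv,[480,0,1.57]);print("rack",p,f.round(1))
# scoop: bar top corners, z=91 ; mouth edge z=22 at x=-48
X=[(9,-55,91),(9,55,91),(-9,-55,91),(-9,55,91),(-48,-58,22),(-48,58,22)]
uv=np.array([(120,245),(94,453),(160,247),(132,456),(229,268),(203,472)])/4+o
p,f=fit(d,X,uv,[480,200,1.57]);print("scoop",p,f.round(1))
p,f=fit(d,X[:4],uv[:4],[480,200,1.57]);print("scoop bar",p,f.round(1))
E
```

```text
C [321.74046472 216.60910794 931.33420236]
rack [475.44051318  45.64803646   1.58800636] [-0.1 -0.2  0.5  0.1  0.  -0.6 -0.4  0.6]
scoop [389.66226658 268.32590519   1.46115013] [ 0.6 -0.6  0.1  0.1 -0.9 -0.  -0.7  0.4  0.3 -0.2  0.6  0.3]
scoop bar [389.60696018 267.86008408   1.46410722] [ 0.7 -0.5  0.4  0.1 -0.8 -0.  -0.4  0.4]
```

>>> play_rows --pt "-36 -22 0 0 0 0 1" --pt "-36 -22 0 0 0 0 1" --pt "-36 -22 0 0 0 0 1" --pt "-36 -22 0 0 0 0 1" --pt "-36 -22 0 0 0 0 1" --pt "-36 -22 0 0 0 0 1" --pt "-36 -22 0 0 0 0 1" --pt "-36 -22 0 0 0 0 1"

```text
time_s: 1.15
tcp_pos: [389.3, 266.8, 253.2]
tool_rot: [-0.0, 0.155, 0.988, -0.0]
ft_force: [-0.6, 1.0, -0.5]
finger_gap: 85.2
grasp_force: 0.0
```

>>> play_rows --pt "0 0 10 0 0 -6 1" --pt "0 0 10 0 0 -5.5 1" --pt "0 0 10 0 0 0 1" --pt "0 0 0 0 0 0 1"

```text
time_s: 1.65
tcp_pos: [388.3, 267.9, 222.6]
tool_rot: [-0.001, 0.056, 0.998, -0.0]
ft_force: [0.9, -0.3, -0.2]
finger_gap: 85.2
grasp_force: 0.0
```

```bash
cat >> h.py <<'E'
from scipy.spatial.transform import Rotation as Ro
def delta(s,target,yaw):  # tool-frame shift to target, and turn deg about tool z for tool y at yaw
    q=s["tool_rot"];M=Ro.from_quat([*q[1:],q[0]]).as_matrix()
    dy=yaw-np.arctan2(M[1,1],M[0,1]);print("yaw now",np.degrees(np.arctan2(M[1,1],M[0,1])).round(1))
    return (M.T@(np.array(target)-s["tcp_pos"])).round(1),-np.degrees(dy).round(1)
E
python3 - <<'E'
from h import *
s=manip.observe();print(s["time_s"],s["tcp_pos"],s["joints"].round(2),delta(s,[389.6,268,83],1.462))
d=get_image("wrist");cv2.imwrite("pics/w1.png",d["image"][:,:,::-1])
P=place([389.6,268,1.462],[(9,-55,91),(9,55,91),(-9,-55,91),(-9,55,91),(-48,-58,22),(-48,58,22)])
print(proj(d,P).round())
E
```

```text
yaw now 83.6
1.65 [388.27068863 267.92341711 222.592836  ] [ 0.53  0.16  1.77  0.    1.21 -0.93] (array([ -1.5,   0.3, 139.6]), np.float64(-0.2))
[[333. 257.]
 [334. 135.]
 [314. 257.]
 [312. 135.]
 [281. 232.]
 [276. 127.]]
```

View pics/w1.png

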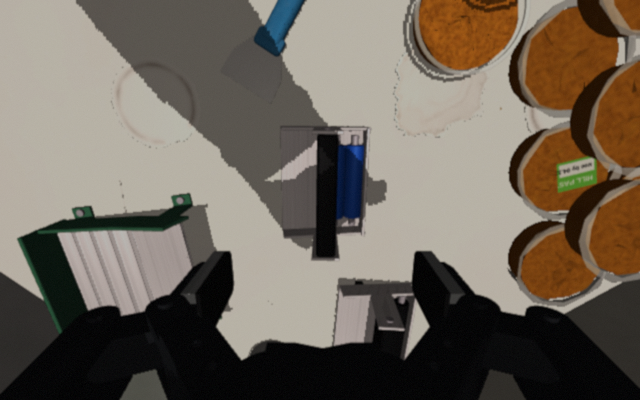

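>>> play_rows --pt "-1.5 2 30 0 0 0 1" --pt "0 0 30 0 0 0 1" --pt "0 0 30 0 0 0 1" --pt "0 0 25 0 0 0 1" --pt "0 0 15 0 0 0 1" --pt "0 0 10 0 0 0 1" --pt "0 0 0 0 0 0 0" --pt "0 0 0 0 0 0 -1"

```text
time_s: 2.7
tcp_pos: [390.6, 270.0, 84.0]
tool_rot: [0.0, 0.055, 0.998, 0.0]
ft_force: [-0.2, 0.4, 0.0]
finger_gap: 51.5
grasp_force: 0.0
```

>>> play_rows --pt "0 0 0 0 0 0 -1" --pt "0 0 0 0 0 0 -1" --pt "0 0 0 0 0 0 -1" --pt "0 0 0 0 0 0 -1" --pt "0 0 0 0 0 0 -1"

```text
time_s: 3.32
tcp_pos: [390.5, 270.0, 83.7]
tool_rot: [0.0, 0.055, 0.998, 0.0]
ft_force: [-0.5, 0.5, 6.8]
finger_gap: 17.0
grasp_force: 61.1
```

>>> play_rows --pt "0 0 -4 0 0 0 -1" --pt "0 0 -10 0 0 0 -1" --pt "0 0 -18 0 0 0 -1" --pt "0 0 -22 0 0 0 -1" --pt "0 0 -22 0 0 0 -1" --pt "0 0 -18 0 0 0 -1" --pt "0 0 -10 0 0 0 -1" --pt "0 0 -4 0 0 0 -1"

```text
time_s: 4.32
tcp_pos: [390.3, 269.8, 191.7]
tool_rot: [0.0, 0.055, 0.998, 0.0]
ft_force: [1.1, -0.5, -3.0]
finger_gap: 17.3
grasp_force: 59.8
```

```bash
python3 - <<'E'
from h import *
s=manip.observe();print(s["tcp_pos"],s["ft_force"],s["finger_gap"],delta(s,[474,118,192],1.588))
d=get_image("scene");
c=d["image"][100:300,200:440,::-1];cv2.imwrite("pics/s2.png",cv2.resize(c,None,fx=3,fy=3,interpolation=cv2.INTER_CUBIC))
E
```

```text
yaw now 83.7
[390.26035764 269.8002084  191.66396757] [ 1.11103113 -0.48821546 -2.95198229] 17.326345884982864 (array([ -99.9, -141.7,   -0.3]), np.float64(-7.3))
```

View pics/s2.png

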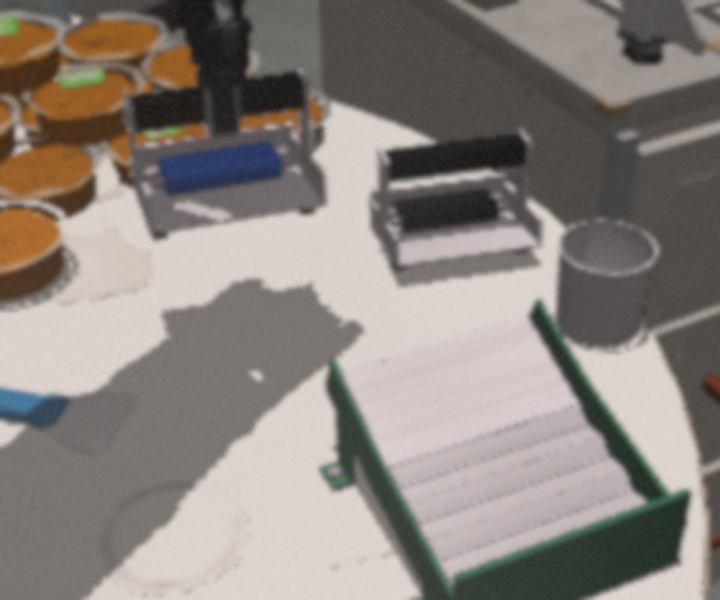

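>>> play_rows --pt "-3 -4 0 0 0 0 -1" --pt "-6 -9 0 0 0 0 -1" --pt "-9 -13 0 0 0 0 -1" --pt "-10 -14 0 0 0 0 -1" --pt "-10 -14 0 0 0 0 -1" --pt "-10 -14 0 0 0 0 -1" --pt "-10 -14 0 0 0 0 -1" --pt "-10 -14 0 0 0 0 -1"

```text
time_s: 5.38
tcp_pos: [447.9, 165.9, 191.3]
tool_rot: [-0.0, 0.055, 0.998, 0.0]
ft_force: [0.1, -0.7, -3.4]
finger_gap: 17.2
grasp_force: 59.9
```

>>> play_rows --pt "-10 -14 0 0 0 0 -1" --pt "-9 -12 0 0 0 0 -1" --pt "-7 -10 0 0 0 0 -1" --pt "-4 -6 0 0 0 0 -1" --pt "-2 -4 0 0 0 -1.3 -1" --pt "0 0 2 0 0 -3 -1" --pt "0 0 5 0 0 -3 -1" --pt "0 0 5 0 0 0 -1"

```text
time_s: 6.38
tcp_pos: [474.0, 117.8, 179.1]
tool_rot: [0.0, -0.009, 1.0, 0.0]
ft_force: [-0.4, 0.5, -3.5]
finger_gap: 17.1
grasp_force: 59.9
```

```bash
python3 - <<'E'
from h import *
s=manip.observe();print(s["time_s"],s["tcp_pos"],s["ft_force"],s["joints"].round(2),delta(s,[474,118,162],1.588))
a=get_image("scene")["image"][100:300,200:440,::-1];b=get_image("top")["image"][130:290,260:450,::-1]
cv2.imwrite("pics/s3.png",np.hstack([cv2.resize(a,(400,333)),cv2.resize(b,(395,333))]))
E
```

```text
yaw now 91.0
6.375 [474.0168749  117.84539525 179.11430825] [-0.42027623  0.46386998 -3.54232605] [ 0.17  0.24  1.78  0.    1.12 -1.42] (array([ 0. ,  0.2, 17.1]), np.float64(0.1))
```

View pics/s3.png

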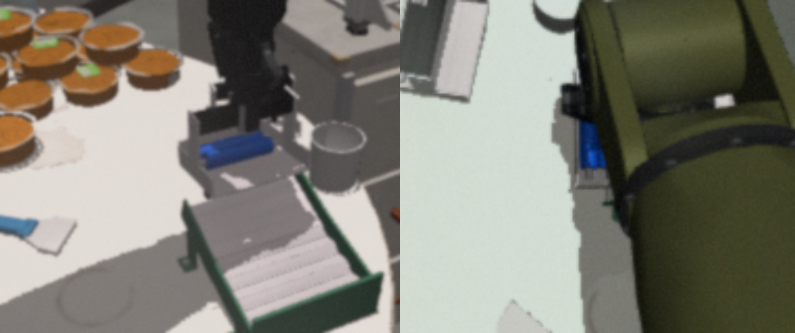

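>>> play_rows --pt "0 0 7 0 0 0 -1" --pt "0 0 7 -5 0 0 -1" --pt "0 0 0 -5 0 0 -1" --pt "0 0 0 -4 0 0 -1" --pt "0 0 0 -4 0 0 -1" --pt "0 0 0 -4 0 0 -1" --pt "0 0 0 -4 0 0 -1" --pt "0 0 0 -4 0 0 -1"

```text
time_s: 7.48
tcp_pos: [474.2, 117.6, 165.2]
tool_rot: [-0.002, -0.008, 0.966, 0.26]
ft_force: [-1.0, 0.6, -1.4]
finger_gap: 16.8
grasp_force: 60.1
```

>>> play_rows --pt "0 0 0 -4 0 0 -1" --pt "0 0 0 0 0 0 -1" --pt "0 0 0 0 0 0 -1" --pt "0 0 0 0 0 0 -1" --pt "0 0 0 0 0 0 -1" --pt "0 0 0 0 0 0 -1"

```text
time_s: 8.22
tcp_pos: [474.1, 117.8, 165.3]
tool_rot: [-0.003, -0.008, 0.956, 0.292]
ft_force: [0.1, -0.1, -1.3]
finger_gap: 17.0
grasp_force: 60.1
```

```bash
python3 - <<'E'
from h import *
s=manip.observe();print(s["time_s"],s["tcp_pos"],s["ft_force"],s["finger_gap"],s["tool_rot"])
a=get_image("scene")["image"][100:300,200:440,::-1]
cv2.imwrite("pics/s4.png",cv2.resize(a,None,fx=3,fy=3,interpolation=cv2.INTER_CUBIC))
E
```

```text
8.225 [474.06968753 117.77951886 165.32891334] [ 0.09392544 -0.13508039 -1.3451901 ] 17.028776889685787 [-0.00251244 -0.00838561  0.95631005  0.29222331]
```

View pics/s4.png

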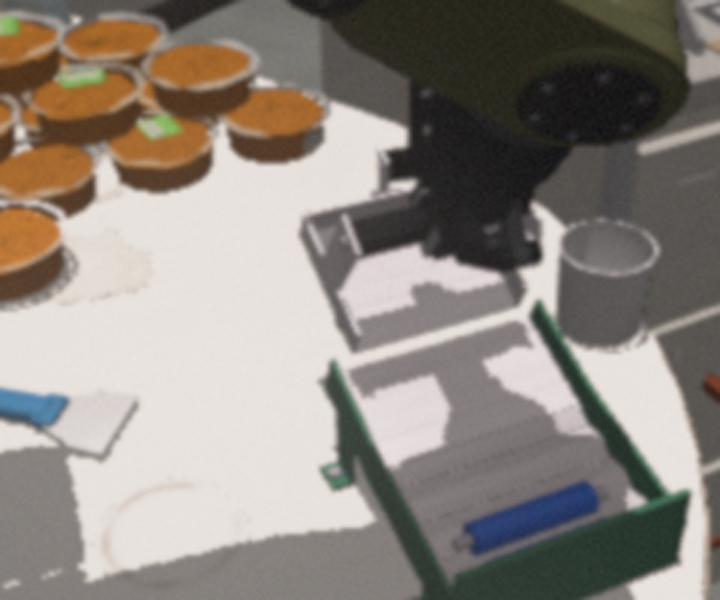

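>>> play_rows --pt "0 0 -10 0 0 0 -1" --pt "0 0 -15 0 0 0 -1" --pt "0 0 -5 7 0 0 -1" --pt "0 0 0 7 0 0 -1" --pt "0 0 0 7 0 0 -1" --pt "0 0 0 7 0 0 -1" --pt "0 0 0 6 0 0 -1" --pt "0 0 0 0 0 0 -1"

```text
time_s: 9.28
tcp_pos: [474.5, 101.3, 191.0]
tool_rot: [0.0, -0.009, 1.0, 0.0]
ft_force: [1.0, -0.7, -1.3]
finger_gap: 17.0
grasp_force: 60.0
```

```bash
python3 - <<'E'
from h import *
s=manip.observe();print(s["time_s"],s["tcp_pos"],s["ft_force"],s["finger_gap"],s["tool_rot"],delta(s,[390,268,192],1.46))
E
```

```text
yaw now 91.0
9.275 [474.45541444 101.34930351 190.95221456] [ 0.99487174 -0.70624158 -1.31019392] 16.97763234796811 [ 3.33258371e-04 -9.10895908e-03  9.99958425e-01  2.53695538e-04] (array([ 81.4, 168.2,  -1. ]), np.float64(7.4))
```

>>> play_rows --pt "4 8 0 0 0 0 -1" --pt "10 20 0 0 0 0 -1" --pt "13 27 0 0 0 0 -1" --pt "15 32 0 0 0 0 -1" --pt "15 32 0 0 0 0 -1" --pt "13 27 0 0 0 0 -1" --pt "9 16 0 0 0 0 -1" --pt "2.5 6 0 0 0 0 -1"

```text
time_s: 10.28
tcp_pos: [389.5, 267.9, 190.3]
tool_rot: [-0.0, -0.009, 1.0, 0.001]
ft_force: [1.0, 0.0, -2.4]
finger_gap: 16.8
grasp_force: 60.0
```

>>> play_rows --pt "0 0 8 0 0 3.7 -1" --pt "0 0 20 0 0 3.7 -1" --pt "0 0 25 0 0 0 -1" --pt "0 0 25 0 0 0 -1" --pt "0 0 14 0 0 0 -1" --pt "0 0 8 0 0 0 -1" --pt "0 0 3 0 0 0 -1" --pt "0 0 0 0 0 0 -1"

```text
time_s: 11.28
tcp_pos: [390.2, 267.6, 87.5]
tool_rot: [0.0, 0.056, 0.998, 0.0]
ft_force: [0.5, -0.1, -1.5]
finger_gap: 17.2
grasp_force: 60.0
```

```bash
python3 - <<'E'
from h import *
s=manip.observe();print(s["time_s"],s["tcp_pos"],s["ft_force"],s["tool_rot"])
p=[475.44,45.65,1.588]
d=get_image("top");a=d["image"][140:270,340:460,::-1]
for x,z in ((-77,27),(-52,32),(-26,38),(-1,43)): print(x,((proj(d,place(p,[(x,-50,z),(x,50,z)]))-[340,140])*4).round().tolist())
cv2.imwrite("pics/t5.png",cv2.resize(a,None,fx=4,fy=4,interpolation=cv2.INTER_CUBIC))
E
```

```text
11.275 [390.18121027 267.57392643  87.5227186 ] [ 0.5267404  -0.05917812 -1.49949602] [2.14027201e-04 5.59205080e-02 9.98435185e-01 1.82433054e-04]
-77 [[338.0, 144.0], [347.0, 317.0]]
-52 [[296.0, 142.0], [305.0, 316.0]]
-26 [[253.0, 140.0], [261.0, 316.0]]
-1 [[211.0, 139.0], [218.0, 315.0]]
```

View pics/t5.png

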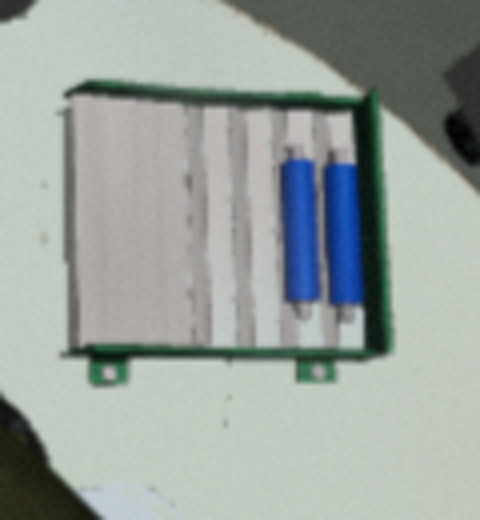

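Both rollers lie in the two lowest grooves: their axes are at columns about 300 and 342, against predicted 300 and 342. Next I lower the last 4 mm and release.

>>> play_rows --pt "0 0 2 0 0 0 -1" --pt "0 0 1.5 0 0 0 -1" --pt "0 0 0.5 0 0 0 -1" --pt "0 0 0 0 0 0 -1"

```text
time_s: 11.82
tcp_pos: [390.1, 267.7, 83.7]
tool_rot: [0.0, 0.056, 0.998, 0.0]
ft_force: [-3.0, -0.3, 6.7]
finger_gap: 17.2
grasp_force: 61.1
```

Contact felt (+8 N), at the same height as the grasp.

>>> play_rows --pt "0 0 0 0 0 0 -0.4" --pt "0 0 0 0 0 0 0" --pt "0 0 0 0 0 0 0.5" --pt "0 0 0 0 0 0 0.5" --pt "0 0 -5 0 0 0 0.5" --pt "0 0 -20 0 0 0 0.5" --pt "0 0 -40 0 0 0 0.5" --pt "0 0 -40 0 0 0 0.5"

```text
time_s: 12.82
tcp_pos: [389.8, 267.4, 189.6]
tool_rot: [-0.0, 0.056, 0.998, -0.0]
ft_force: [1.0, 0.8, -0.5]
finger_gap: 63.6
grasp_force: 0.0
```

>>> play_rows --pt "0 0 -40 0 0 0 0.5" --pt "30 30 0 0 0 0 0.5" --pt "30 30 0 0 0 0 0.5" --pt "30 30 0 0 0 0 0.5" --pt "30 30 0 0 0 0 0.5" --pt "0 0 0 0 0 0 0.5"

```text
time_s: 13.58
tcp_pos: [282.6, 401.5, 228.4]
tool_rot: [-0.0, 0.054, 0.999, 0.0]
ft_force: [-0.1, -0.4, 0.5]
finger_gap: 63.9
grasp_force: 0.0
```

```bash
python3 - <<'E'
from h import *
s=manip.observe();print(s["time_s"],s["tcp_pos"],s["ft_force"])
a=get_image("scene")["image"][100:320,200:440,::-1];b=get_image("top")["image"][130:290,260:450,::-1]
cv2.imwrite("pics/s6.png",np.hstack([cv2.resize(a,(400,366)),cv2.resize(b,(400,366))]))
E
```

```text
13.575 [282.62111616 401.49684944 228.36052645] [-0.06733401 -0.44563952  0.48474196]
```

View pics/s6.png

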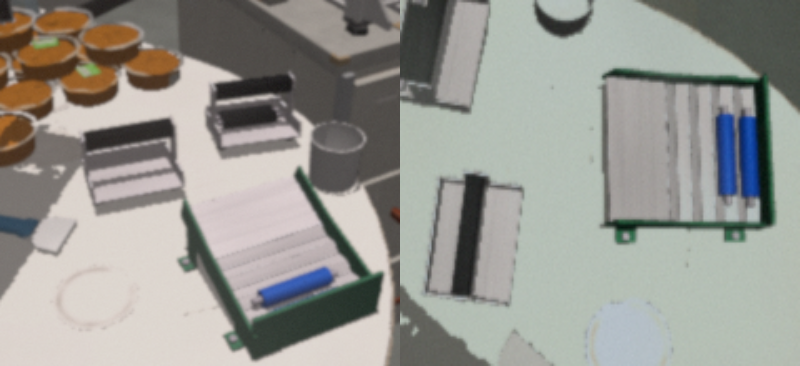

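The empty scoop stands upright on the table, at about (130,165) in the scene view. Both rollers are in their grooves.

```bash
python3 -c "
from workcell import manip;print(manip.hand_in())"
```

```text
the job is handed in; nothing more can be done
None
```

I handed the job in at about 13.6 s: both blue rollers lie in the two lowest grooves, and the empty scoop stands upright on the table, released; the hand-in returned no verdict.

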